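# Find the box key that fits the stage clamp nut

## Task

The clamp nut on the white positioning rig is about to be tightened: try the steel box keys from the rubber mat on it until you find the one that goes fully home over the nut, down onto its washer. Stand every key that does not fit upright on the mat again, and leave everything else where it is. Finish with the right key upright and fully home on the nut and the gripper still holding it: do not let go.

Things in the scene. Friction and masses are not known exactly. Their poses are not given: they have to be found in the camera images.
- nut_seat (a point): centre of the upper face of the washer (48 wide) under the rig's clamp nut, 78 above the bench; z up, yaw as the rig's. The nut, which never turns: dark steel hexagon 30 across flats, its top 17 above this point (upper 4 chamfered), flats facing this frame's +y and -y and every 60 degrees; a 20 wide stud sticks up from it to 23 above this point. The right key's mouth comes to rest at this point
- rig: fixed positioning rig: white stage plate 220 x 220, its top 50 above the bench, on a black rail bed; a 64 x 64 aluminium clamp block in the middle (top 74 above the bench) carries washer and nut. Origin: on the bench, under the nut's axis. Nothing on the rig rises above the stud, 101 over the bench
- mat: fixed black rubber tool mat 170 (x) x 320 (y) x 4. Origin: centre of its underside, on the bench. The keys stand in a row along its y, about 100 apart
- key_a: one of 3 like steel box keys, upright on the mat in any order, 0.2-0.4 kg, 86 tall: hexagonal bell 46 across flats, 40 tall, with a hexagonal bore 40 deep open downward, mouth flared 3 a side over its first 3; round collar 51 wide at heights 40-46; flat grip 36 (own x) by 16 (own y) at heights 46-86, pinched across the 16. Origin: centre of the mouth, on the underside; z up the axis
- key_b: second key, looks exactly like key_a, same origin and axes. On every key, bell and bore have flats facing its own +y and -y and every 60 degrees, so the flat grip shows how the bore is turned
- key_c: third key, looks exactly like key_a, same origin and axes. One of the three keys has a bore 32.5 across flats and slides down onto the washer; the other two bores are 27 and 24 and stop on the nut at least 5 (mostly about 10 or more) above the washer. Which key is which is not known and cannot be seen while they stand
- vial: bystander: small jar 30 diameter, 45 tall, on the stage plate. Origin: centre of its underside
- washer: bystander: loose flat ring 32 diameter, 4 thick, on the stage plate. Origin: centre of its underside
- driver: bystander: screwdriver about 150 long lying on the mat beyond the row of keys, about 85 from it. Origin: a point on its underside, x along the tool
- dish: bystander: white dish 70 wide, 16 high, on the bench. Origin: centre of its underside
- beaker: bystander: glass beaker 56 wide, 70 tall, on the bench. Origin: centre of its underside
- flask: bystander: white bottle 44 wide, 90 tall, on the bench between rig and mat. Origin: centre of its underside
- tin: bystander: flat aluminium tin 70 x 45 x 25, on the bench. Origin: centre of its underside

How it is judged:
At the end, for the whole second after the job is handed in: One key is home on the nut: mouth within 4 mm of the washer face, within 5 mm of the nut axis, upright within 0.08 rad, still, gripped with more than 1.5 N. The other two stand on the mat, base centre over it, upright within 0.1 rad, still, not held (((z of key_a in the frame of nut_seat between -0.004 and 0.004 m and horizontal distance between key_a and nut_seat below 0.005 m and angle between key_a's own z axis and vertical below 0.08 rad and contact force between the fingers and key_a above 1.5 N and linear speed of each of key_a, key_b, key_c below 0.02 m/s and x of key_b in the frame of mat between -0.085 and 0.085 m and y of key_b in the frame of mat between -0.16 and 0.16 m and z of key_b in the frame of mat between -0.001 and 0.008 m and angle between each of key_b, key_c's own z axis and vertical below 0.1 rad and contact force between the fingers and key_b below 0.5 N and x of key_c in the frame of mat between -0.085 and 0.085 m and y of key_c in the frame of mat between -0.16 and 0.16 m and z of key_c in the frame of mat between -0.001 and 0.008 m and contact force between the fingers and key_c below 0.5 N) or (z of key_b in the frame of nut_seat between -0.004 and 0.004 m and horizontal distance between key_b and nut_seat below 0.005 m and angle between key_b's own z axis and vertical below 0.08 rad and contact force between the fingers and key_b above 1.5 N and linear speed of each of key_b, key_a, key_c below 0.02 m/s and x of key_a in the frame of mat between -0.085 and 0.085 m and y of key_a in the frame of mat between -0.16 and 0.16 m and z of key_a in the frame of mat between -0.001 and 0.008 m and angle between each of key_a, key_c's own z axis and vertical below 0.1 rad and contact force between the fingers and key_a below 0.5 N and x of key_c in the frame of mat between -0.085 and 0.085 m and y of key_c in the frame of mat between -0.16 and 0.16 m and z of key_c in the frame of mat between -0.001 and 0.008 m and contact force between the fingers and key_c below 0.5 N) or (z of key_c in the frame of nut_seat between -0.004 and 0.004 m and horizontal distance between key_c and nut_seat below 0.005 m and angle between key_c's own z axis and vertical below 0.08 rad and contact force between the fingers and key_c above 1.5 N and linear speed of each of key_c, key_a, key_b below 0.02 m/s and x of key_a in the frame of mat between -0.085 and 0.085 m and y of key_a in the frame of mat between -0.16 and 0.16 m and z of key_a in the frame of mat between -0.001 and 0.008 m and angle between each of key_a, key_b's own z axis and vertical below 0.1 rad and contact force between the fingers and key_a below 0.5 N and x of key_b in the frame of mat between -0.085 and 0.085 m and y of key_b in the frame of mat between -0.16 and 0.16 m and z of key_b in the frame of mat between -0.001 and 0.008 m and contact force between the fingers and key_b below 0.5 N))); the arm keeps its last pose, push and grip.
It fails at once if a bystander (jar, ring, screwdriver, dish, beaker, bottle or tin) is moved more than 30 mm from its place (distance of any of vial, washer, driver, dish, beaker, flask, tin from where it was at the start of the episode above 0.03 m).
It also fails if it takes over 72 s, if anything falls off the work surface, if the arm or the gripper's body presses on something with over 40 N, if the wrist force passes 120 N, or if a joint passes its speed limit or range.

## Robot

A 6-joint arm with a two-finger parallel gripper is mounted at the origin on the work surface. World frame = base frame: x ahead of the robot, y to its left, z up, the work surface at z = 0. Lengths are in m, angles in rad, forces in N, time in s.
With the tool pointing down it reaches from about 0.25 to 0.85 m from the base axis. Payload 12.5 kg.
Tool frame: the origin (TCP) lies at the very end of the fingers, on their centre line; the grasp point (between the pads) lies 19 mm behind it; z points along the fingers, y is the line along which they close (so a half turn about z gives the same grasp; the last joint's range is limited). The gripper opens to 93 mm and grips with 3 to 60 N. Pads are 15 mm wide; open, the fingers measure 128 mm over their backs; the gripper's body (75 mm by 188 mm) begins 65 mm behind the grasp point.
Start: joints at [1.034, 0.351, 1.652, -0, 1.139, -0.085], TCP at [0.24, 0.495, 0.219] pointing down, gripper open.
Joint ranges: [-2.75, 2.75], [-0.79, 2.1], [0.01, 2.65], [-1.57, 4.71], [0.07, 3.14], [-2.87, 2.87]. Speed limits (rad/s): [2.22, 2.22, 2.79, 3.14, 3.14, 3.14].

## Interface

Orientations are given as a unit quaternion [x, y, z, w].
In Python, from workcell import arm gives the robot as it stands.
- The arm moves only by the tool play_rows, never from a script. Its argument "series" is a list of rows, each a list of 3 entries, a list of its own where there are three numbers: the opening, from 0 (shut) to 1 (fully open), then the shift along the tool's x, y, z in mm, then the turn about the tool's z in rad. A call has 1 to 12 rows; each row is the pose to reach, as a shift and turn from the pose commanded when the call began, along the tool's axes at that moment; what a row does not reach only later rows make up. A row lasts 1/12 s, in which the tool goes at most 41.7 mm and 7.16 degrees, less where a joint would pass 70% of its speed; a pose out of reach is approached as far as the arm can. A call with a gripper value outside its range is refused whole. The fingers move at their own pace and stop on an object; "squeeze" is the grip in N (left out, the last holds). Time passes only in rows, so rows that repeat a pose let the fingers close. It gives the time, the measured TCP pose, the force, the opening and the grip force at its end, in the units of the state.
- arm.get_state(): the state, without advancing time (a new reading comes with each control period).
- arm.capture(name): name is "scene" or "top"; returns (picture, depth): 420x560x3 uint8, red, green, blue; 420x560 float32, m along the optical axis (not along the pixel's ray), 0 where there is no reading.
- arm.camera_model(name): a dict with "vfov" (degrees; the focal length in pixels is half the picture's height over the tangent of half this angle, whatever the lens; pixels are square), "cx", "cy" (the principal point, pixels), "dist_coeffs" ([k1, k2, p1, p2, k3] as OpenCV has them; the pictures are not rectified), "world_to_cam" (4x4, takes a point from world to camera coordinates). Camera axes: x right, y down, z forward; pixel columns grow to the right and rows downward; lengths in m; the calibration is good to about 2 mm. A picture is of the moment at which its call begins. camera_model takes no time and is no camera call.
- arm.sign_off(): hands the job in; it is judged then, once.
The state is a dict: "time": time; "q": joint angles; "qvel": joint speeds; "joint_torque": joint torques, N m; "tool_pos": TCP position; "orientation": TCP orientation; "force": force on the tool from outside, world axes, zero at the start; "moment": the same for the moment, N m; "opening": opening from 0.0 (shut) to 1.0 (fully open); "grip_force": force on a finger pad.
Only numpy, scipy, OpenCV 4.12 (cv2) and the standard library are available. Lean on these libraries where they do the work, as an engineer would, in place of code of your own. Each camera call takes 0.05 s, during which the arm holds its last target. There are 200 camera calls.

## Working session

There is one attempt and no reset: what is moved stays moved. The work goes in short steps, Python scripts to look and compute and a tool call to move; the robot and the scene stay as the last step left them, time stands still between calls to the robot, and variables do not carry over. Pictures are saved under pics/ and viewed, at most 10 in all, crops included, and the job is handed in when it is done.

Besides the shell and the picture viewer there is one more tool, called after "Request:" as name([rows], argument=value, ...), one row to a line, values as JSON. play_rows: Moves the arm, as the interface text tells. Its arguments: {"type":"object","properties":{"series":{"type":"array","items":{"type":"array"}},"squeeze":{"type":"number"}},"required":["series"]}

```bash
mkdir -p pics; python3 - <<'E'
from workcell import arm
import cv2,numpy as np
for n in("scene","top"):
    p,d=arm.capture(n); cv2.imwrite(f"pics/{n}0.png",p[:,:,::-1]); np.save(f"pics/{n}0.npy",d)
    m=arm.camera_model(n); print(n,m["vfov"],m["cx"],m["cy"],m["dist_coeffs"]); print(np.round(m["world_to_cam"],4).tolist(), (d==0).mean())
s=arm.get_state(); print(s)
E
```

```text
scene 50.83566246490652 285.8558896979374 210.1259811279074 [0.04573872 0.         0.         0.         0.        ]
[[0.5317, 0.8469, -0.0005, -0.2393], [0.4546, -0.2859, -0.8436, -0.2133], [-0.7146, 0.4483, -0.537, 1.4556], [0.0, 0.0, 0.0, 1.0]] 0.00413265306122449
top 43.08810343844457 273.55029786077677 203.03491620791905 [-0.10045901  0.          0.          0.          0.        ]
[[-0.0025, -0.9997, -0.025, -0.053], [-0.9859, 0.0067, -0.1672, 0.5841], [0.1673, 0.0243, -0.9856, 1.1482], [0.0, 0.0, 0.0, 1.0]] 0.004098639455782313
{'time': 0.1, 'q': array([ 1.03441259e+00,  3.51176177e-01,  1.65233432e+00,  1.31152590e-05,
        1.13911335e+00, -8.45939226e-02]), 'qvel': array([ 0.00078841, -0.00045271, -0.00126364, -0.00102857,  0.00059168,
        0.00017149]), 'joint_torque': array([ 1.65384881e-03, -4.98031712e+01, -2.85710031e+01,  7.00639863e-02,
        2.37989734e-02, -1.70949079e-06]), 'tool_pos': array([0.23993324, 0.49457061, 0.21816845]), 'orientation': array([ 2.23981268e-01,  9.74593313e-01, -4.89122785e-04, -1.63196812e-04]), 'force': array([-0.8959156 , -1.16966443, -0.35136217]), 'moment': array([-0.05428903,  0.01852367, -0.02144248]), 'grip_force': 0.0, 'opening': 1.004195339291866}
```

View pics/top0.png

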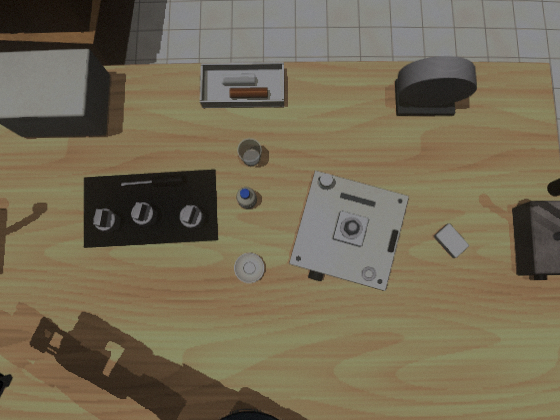

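View pics/scene0.png

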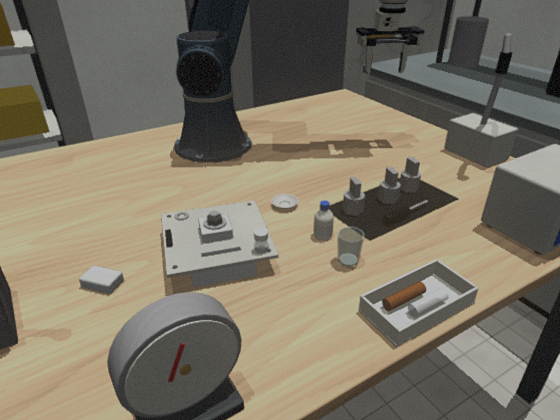

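The top view shows three keys on the mat at about (103,218), (142,212) and (190,215). The nut is at (351,228) and the bottle at (246,197). The scene view confirms the layout: the mat is at (390,205), the rig at (215,240) and the gripper is at the upper right.

```bash
cat > h.py <<'E'
from workcell import arm
import cv2,numpy as np
def model(n):
    m=arm.camera_model(n); f=210/np.tan(np.radians(m["vfov"]/2))
    return np.array([[f,0,m["cx"]],[0,f,m["cy"]],[0,0,1]]),np.array(m["dist_coeffs"]),np.array(m["world_to_cam"])
def rays(n,uv):
    K,D,T=model(n); p=cv2.undistortPoints(np.float64(uv).reshape(-1,1,2),K,D).reshape(-1,2)
    return np.c_[p,np.ones(len(p))]@T[:3,:3], -T[:3,:3].T@T[:3,3]
def plane(n,uv,z):
    r,o=rays(n,uv); return (o+r*((z-o[2])/r[:,2])[:,None])[:,:2]
def proj(n,X):
    K,D,T=model(n); return cv2.projectPoints(np.float64(X).reshape(-1,1,3),cv2.Rodrigues(T[:3,:3])[0],T[:3,3],K,D)[0].reshape(-1,2)
def cloud(n,d):
    v,u=np.mgrid[:420,:560]; r,o=rays(n,np.c_[u.ravel(),v.ravel()])
    return (o+r*d.reshape(-1,1)).reshape(420,560,3)
E
python3 - <<'E'
from h import *
for n in("top","scene"):
    d=np.load(f"pics/{n}0.npy"); C=cloud(n,d); x,y,z=np.moveaxis(C,2,0); print(n)
    reg=(x>.2)&(x<.75)&(abs(y)<.5)&(d>0)
    m=(reg&(z>.083)&(z<.105)).astype(np.uint8)
    k,l,st,ce=cv2.connectedComponentsWithStats(m,connectivity=4)
    for i in range(1,k):
        if st[i,4]<15: continue
        P=C[l==i]; r=cv2.minAreaRect(P[:,:2].astype(np.float32)*1000)
        print(ce[i].round(1),st[i,4],np.median(P,0).round(4),[np.round(a,1) for a in r])
    m=reg&(z>.046)&(z<.054)&(y<0.1); k,l,st,ce=cv2.connectedComponentsWithStats(m.astype(np.uint8))
    i=1+st[1:,4].argmax(); P=C[l==i]; print("plate",st[i,4],cv2.minAreaRect(P[:,:2].astype(np.float32)*1000),np.median(P[:,2]))
    m=reg&(z>.070)&(z<.0765)&(y<0.1); k,l,st,ce=cv2.connectedComponentsWithStats(m.astype(np.uint8))
    i=1+st[1:,4].argmax(); P=C[l==i]; print("block",st[i,4],cv2.minAreaRect(P[:,:2].astype(np.float32)*1000))
p=cv2.imread("pics/top0.png")
a=cv2.resize(p[205:250,325:378],None,fx=7.5,fy=7.5,interpolation=cv2.INTER_CUBIC)
b=cv2.resize(p[195:240,85:210],(397,143),interpolation=cv2.INTER_CUBIC)
s=cv2.imread("pics/scene0.png"); c=cv2.resize(s[200:250,190:240],(338,338),interpolation=cv2.INTER_CUBIC)
b=cv2.resize(b,(a.shape[1],143)); o=np.zeros((500,760,3),np.uint8);o[:a.shape[0],:a.shape[1]]=a;o[345:488,:a.shape[1]]=b;o[:338,410:748]=c
cv2.imwrite("pics/crop0.png",o)
E
```

```text
top
[325.9 180. ] 139 [ 0.6263 -0.171   0.0945] [array([ 626.7, -171.1]), array([26.9, 26.5]), np.float64(1.9)]
[244.4 193.6] 79 [0.5977 0.0075 0.0898] [array([598.4,   6.8]), array([20.1, 19.7]), np.float64(1.0)]
[137.1 210.4] 125 [0.5627 0.2427 0.0902] [array([562.8, 242.5]), array([17.8, 34.1]), np.float64(79.0)]
[187.  213.3] 123 [0.5558 0.1317 0.09  ] [array([555.7, 132.3]), array([16. , 34.3]), np.float64(70.9)]
[ 98.  216.5] 136 [0.5494 0.3299 0.0903] [array([549.9, 331.1]), array([17.8, 36.5]), np.float64(81.4)]
[351.6 226.4] 179 [ 0.5239 -0.224   0.0952] [array([ 524.6, -224.6]), array([33.2, 31.1]), np.float64(42.6)]
plate 7613 ((523.4629516601562, -224.31268310546875), (219.84686279296875, 219.52581787109375), 73.78070068359375) 0.05014540198599704
block 414 ((524.5380859375, -224.58517456054688), (64.69186401367188, 64.0139389038086), 73.88389587402344)
scene
[413.  160.4] 74 [0.5539 0.3266 0.0886] [array([551.1, 329.1]), array([18.1, 38.4]), np.float64(82.8)]
[392.2 170.8] 76 [0.5683 0.2408 0.0887] [array([564.3, 241.7]), array([17.7, 40.3]), np.float64(76.4)]
[354.9 181.5] 71 [0.5622 0.1266 0.0886] [array([558.8, 128.8]), array([16.9, 36.9]), np.float64(71.0)]
[323.9 203.9] 56 [0.605  0.0023 0.0889] [array([603.3,   3.6]), array([17.8, 21.3]), np.float64(55.4)]
[213.8 217.7] 161 [ 0.5332 -0.2298  0.0924] [array([ 529.9, -227.5]), array([30. , 24.9]), np.float64(76.6)]
[260.4 234.1] 153 [ 0.6349 -0.1748  0.0938] [array([ 631. , -173.1]), array([26.1, 29.1]), np.float64(45.6)]
plate 5035 ((526.3377685546875, -226.04345703125), (219.45831298828125, 222.69564819335938), 74.08885955810547) 0.04961069220975722
block 308 ((526.9625854492188, -226.64987182617188), (63.7021484375, 65.66214752197266), 73.81202697753906)
```

View pics/crop0.png

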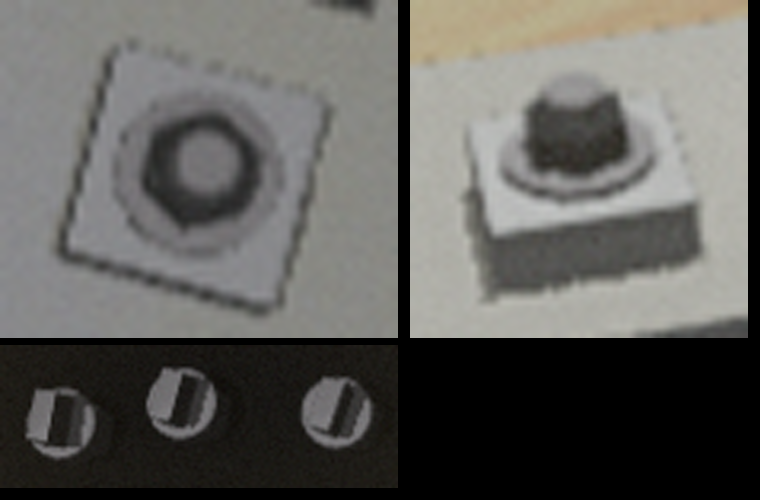

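The nut has a vertex along the block's near-world-x axis, so its flats face about world y and its yaw is about -16°. The grips are at yaws of about -19°, -12° and -8°. I'll start with the key nearest the rig.

Request:
play_rows([
  [0.5, [-444, -189, 60], -0.12],
  [0.5, [-444, -189, 60], -0.12],
  [0.5, [-444, -189, 60], -0.12],
  [0.5, [-444, -189, 60], -0.12],
  [0.5, [-444, -189, 60], -0.12],
  [0.5, [-444, -189, 60], -0.12],
  [0.5, [-444, -189, 60], -0.12],
  [0.5, [-444, -189, 60], -0.12],
  [0.5, [-444, -189, 60], -0.12],
  [0.5, [-444, -189, 60], -0.12],
  [0.5, [-444, -189, 60], -0.12],
  [0.5, [-444, -189, 60], -0.12],
], squeeze=20)

```text
time: 1.1
tool_pos: [0.5585, 0.1281, 0.1579]
orientation: [0.166, 0.986, -0.0, -0.0]
force: [0.3, 0.1, -0.1]
opening: 0.501
grip_force: 0.0
```

```bash
cat > go.py <<'E'
# usage: go.py x y z yaw(key, deg)   (mm) -> shift/turn in tool axes
import sys
from h import *
from scipy.spatial.transform import Rotation as R
s=arm.get_state(); Q=R.from_quat(s["orientation"]).as_matrix()
x,y,z,w=map(float,sys.argv[1:5])
t=np.degrees(np.arctan2(Q[1,1],Q[0,1])); d=(t-(w+90)+90)%180-90
print("t",round(s["time"],2),"pos",(s["tool_pos"]*1000).round(1),"keyyaw",round(t-90,2),"F",s["force"].round(1),"M",s["moment"].round(2),"open",round(s["opening"],3),"grip",round(s["grip_force"],1))
print("tilt",Q[2].round(4),"shift",(Q.T@(np.array([x,y,z])-s["tool_pos"]*1000)).round(1),"turn",np.radians(d).round(4),"q6",s["q"][5].round(2))
E
python3 go.py 557.2 130.5 56 -19
```

```text
t 1.1 pos [558.5 128.1 157.9] keyyaw -19.08 F [ 0.3  0.1 -0.1] M [0.01 0.01 0.04] open 0.501 grip 0.0
tilt [ 2.e-04 -5.e-04 -1.e+00] shift [  2.    1.9 101.9] turn -0.0015 q6 -1.09
```

Request:
play_rows([
  [0.5, [2, 2, 40], 0],
  [0.5, [2, 2, 80], 0],
  [0.5, [2, 2, 101], 0],
  [0.5, [2, 2, 101], 0],
  [0.5, [2, 2, 101], 0],
  [0.1, [2, 2, 101], 0],
  [0.1, [2, 2, 101], 0],
  [0.1, [2, 2, 101], 0],
  [0.1, [2, 2, 101], 0],
  [0.1, [2, 2, 101], 0],
  [0.1, [2, 2, 101], 0],
  [0.1, [2, 2, 101], 0],
], squeeze=30)

```text
time: 2.1
tool_pos: [0.556, 0.1334, 0.0582]
orientation: [0.165, 0.986, 0.0, 0.0]
force: [-1.9, -1.8, 5.7]
opening: 0.172
grip_force: 30.0
```

```bash
python3 go.py 557.2 130.5 150 -19
```

```text
t 2.1 pos [556.  133.4  58.2] keyyaw -19.01 F [-1.9 -1.8  5.7] M [-0.15  0.3   0.01] open 0.172 grip 30.0
tilt [-6.e-04  2.e-04 -1.e+00] shift [ -2.1  -2.4 -91.8] turn -0.0002 q6 -1.08
```

Request:
play_rows([
  [0.1, [0, 0, -40], 0],
  [0.1, [0, 0, -80], 0],
  [0.1, [0, 0, -115], 0],
  [0.1, [0, 0, -127], 0],
  [0.1, [-43, -174, -127], -0.05],
  [0.1, [-43, -174, -127], -0.05],
  [0.1, [-43, -174, -127], -0.05],
  [0.1, [-43, -174, -127], -0.05],
  [0.1, [-43, -174, -127], -0.05],
  [0.1, [-86, -347, -127], -0.05],
  [0.1, [-86, -347, -127], -0.05],
  [0.1, [-86, -347, -127], -0.05],
])

```text
time: 3.1
tool_pos: [0.5281, -0.1708, 0.1843]
orientation: [0.14, 0.99, 0.0, -0.0]
force: [0.6, 0.7, -3.8]
opening: 0.17
grip_force: 30.0
```

Request:
play_rows([
  [0.1, [-17, -70, 0], 0],
  [0.1, [-17, -70, 0], 0],
  [0.1, [-17, -70, 0], 0],
  [0.1, [-17, -70, 0], 0],
])

```text
time: 3.43
tool_pos: [0.5251, -0.2425, 0.1839]
orientation: [0.142, 0.99, 0.0, -0.001]
force: [0.7, 1.6, -3.7]
opening: 0.165
grip_force: 30.0
```

```bash
python3 go.py 525 -225 185 -16.1; python3 - <<'E'
from h import *
for n in("top","scene"):
    p,d=arm.capture(n); cv2.imwrite(f"pics/{n}1.png",p[:,:,::-1]); np.save(f"pics/{n}1.npy",d)
E
```

```text
t 3.43 pos [ 525.1 -242.5  183.9] keyyaw -16.29 F [ 0.7  1.6 -3.7] M [0.03 0.02 0.02] open 0.165 grip 30.0
tilt [ 1.3e-03  5.0e-04 -1.0e+00] shift [ 5.  16.8 -1.1] turn -0.0033 q6 -1.8
```

Request:
play_rows([
  [0.1, [5, 17, -1], 0],
  [0.1, [5, 17, -1], 0],
  [0.1, [5, 17, -1], 0],
  [0.1, [5, 17, -1], 0],
])

```text
time: 3.87
tool_pos: [0.5258, -0.2231, 0.1857]
orientation: [0.14, 0.99, -0.0, 0.0]
force: [0.1, -0.0, -3.1]
opening: 0.167
grip_force: 30.0
```

```bash
python3 go.py 525 -225 185 -16.1; python3 - <<'E'
from h import *
c=[]
for n in("top","scene"):
    p,d=arm.capture(n); cv2.imwrite(f"pics/{n}1.png",p[:,:,::-1]); np.save(f"pics/{n}1.npy",d)
    u,v=proj(n,[[.525,-.225,.14]])[0].astype(int); c.append(cv2.resize(p[v-50:v+50,u-40:u+40,::-1],(400,500),interpolation=cv2.INTER_CUBIC))
cv2.imwrite("pics/crop1.png",np.hstack(c))
E
```

```text
t 3.87 pos [ 525.8 -223.1  185.7] keyyaw -16.06 F [ 0.1 -0.  -3.1] M [-0.02  0.04 -0.  ] open 0.167 grip 30.0
tilt [-1.e-04 -1.e-04 -1.e+00] shift [ 0.2 -2.   0.7] turn 0.0008 q6 -1.77
```

View pics/crop1.png

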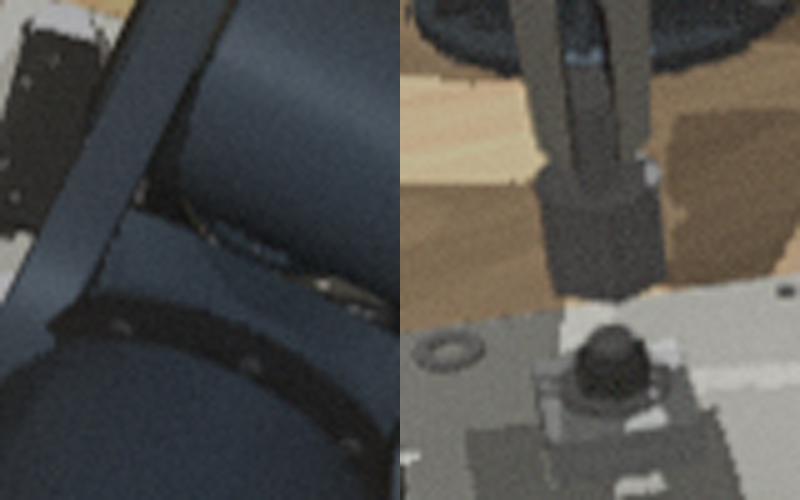

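The top view is blocked by the arm. The scene view shows the key hanging over the nut: bell at about x = 600 and nut at about x = 612 in the crop. I'll measure the offset with the scene depth.

```bash
cat > rel.py <<'E'
from h import *
import sys
from scipy.optimize import least_squares
def hexc(C,d,z0,z1,a,yaw,g):
    x,y,z=np.moveaxis(C,2,0); m=(d>0)&(z>z0)&(z<z1)&(np.hypot(x-g[0],y-g[1])<.045)
    m=cv2.erode(m.astype(np.uint8),np.ones((1,3)))>0; P=C[m][:,:2]
    t=np.radians(yaw+30+60*np.arange(6)); N=np.c_[np.cos(t),np.sin(t)]
    f=lambda c:((P-c)@N.T).max(1)-a
    r=least_squares(f,np.array(g)+[.003,-.002],loss="soft_l1",f_scale=.001)
    return r.x*1000,len(P),np.abs(f(r.x)).mean()*1000
if __name__=="__main__":
    s=arm.get_state(); tp=s["tool_pos"]
    yaw=float(sys.argv[1]) if len(sys.argv)>1 else -16.1
    C0=cloud("scene",np.load("pics/scene0.npy")); n=hexc(C0,np.load("pics/scene0.npy"),.081,.090,.015,-16.1,(.525,-.225))
    p,d=arm.capture("scene"); C=cloud("scene",d); zb=tp[2]-.0542
    b=hexc(C,d,zb+.006,zb+.034,.023,yaw,tp[:2])
    w=C[(d>0)&(np.hypot(C[...,0]-tp[0],C[...,1]-tp[1])<.03)&(C[...,2]>.104)]
    print("nut",n,"bell",b,"tcp",(tp*1000).round(1),"lowest",np.percentile(w[:,2],[0,2]).round(4))
    print("bell-nut",(b[0]-n[0]).round(1),"bell-tcp",(b[0]-tp[:2]*1000).round(1))
E
python3 rel.py; python3 rel.py
```

```text
nut (array([ 524.95623141, -226.56562965]), 35, np.float64(0.9723416460575467)) bell (array([ 526.79841644, -225.64061032]), 249, np.float64(0.8234076948384762)) tcp [ 525.6 -223.7  185.6] lowest [0.1296 0.1364]
bell-nut [1.8 0.9] bell-tcp [ 1.2 -2. ]
nut (array([ 524.95623141, -226.56562965]), 35, np.float64(0.9723416460575467)) bell (array([ 526.77563079, -225.57815504]), 232, np.float64(0.9962760348065809)) tcp [ 525.6 -223.8  185.6] lowest [0.1307 0.1364]
bell-nut [1.8 1. ] bell-tcp [ 1.2 -1.8]
```

Request:
play_rows([
  [0.1, [1.5, -1.4, 0], 0],
  [0.1, [1.5, -1.4, 15], 0],
  [0.1, [1.5, -1.4, 30], 0],
  [0.1, [1.5, -1.4, 34], 0],
  [0.1, [1.5, -1.4, 36], 0],
  [0.1, [1.5, -1.4, 36], 0],
])

```text
time: 4.57
tool_pos: [0.5237, -0.2249, 0.1497]
orientation: [0.141, 0.99, 0.0, -0.0]
force: [0.0, -0.1, -2.6]
opening: 0.169
grip_force: 30.0
```

Request:
play_rows([
  [0.1, [0, 0, 1.5], 0],
  [0.1, [0, 0, 3], 0],
  [0.1, [0, 0, 4.5], 0],
  [0.1, [0, 0, 6], 0],
  [0.1, [0, 0, 6], 0],
])

```text
time: 4.98
tool_pos: [0.5247, -0.2251, 0.1458]
orientation: [0.14, 0.99, -0.0, 0.001]
force: [-3.2, 1.4, 12.4]
opening: 0.169
grip_force: 30.0
```

```bash
python3 go.py 525 -225 132.2 -16.1; python3 rel.py
```

```text
t 4.98 pos [ 524.7 -225.1  145.8] keyyaw -16.14 F [-3.2  1.4 12.4] M [0.6  0.61 0.02] open 0.169 grip 30.0
tilt [-3.e-03 -4.e-04 -1.e+00] shift [-0.2  0.2 13.6] turn -0.0008 q6 -1.78
nut (array([ 524.95623141, -226.56562965]), 35, np.float64(0.9723416460575467)) bell (array([ 525.24873658, -226.99811105]), 222, np.float64(0.9561687986888437)) tcp [ 524.7 -225.1  145.8] lowest [0.1042 0.109 ]
bell-nut [ 0.3 -0.4] bell-tcp [ 0.5 -1.9]
```

Request:
play_rows([
  [0.1, [0, 0, 1.5], 0],
  [0.1, [2, 0, 1.5], 0],
  [0.1, [2, 2, 1.5], 0],
  [0.1, [0, 2, 1.5], 0],
  [0.1, [-2, 2, 1.5], 0],
  [0.1, [-2, 0, 1.5], 0],
  [0.1, [-2, -2, 1.5], 0],
  [0.1, [0, -2, 1.5], 0],
  [0.1, [2, -2, 1.5], 0],
  [0.1, [0, 0, 1.5], 0.05],
  [0.1, [0, 0, 1.5], -0.05],
  [0.1, [0, 0, 1.5], 0],
], squeeze=50)

```text
time: 6.03
tool_pos: [0.5256, -0.2249, 0.1451]
orientation: [0.137, 0.991, -0.0, 0.003]
force: [-1.5, 4.2, 18.7]
opening: 0.167
grip_force: 50.1
```

```bash
python3 go.py 525 -225 132.2 -16.1; python3 rel.py
```

```text
t 6.03 pos [ 525.6 -224.9  145.1] keyyaw -15.71 F [-1.5  4.2 18.7] M [1.12 0.21 0.24] open 0.167 grip 50.1
tilt [-5.2e-03 -2.0e-04 -1.0e+00] shift [ 0.6 -0.2 12.9] turn 0.0069 q6 -1.78
nut (array([ 524.95623141, -226.56562965]), 35, np.float64(0.9723416460575467)) bell (array([ 525.57763505, -226.06167401]), 221, np.float64(0.8848814240444953)) tcp [ 525.6 -224.9  145.1] lowest [0.1042 0.1092]
bell-nut [0.6 0.5] bell-tcp [ 0.  -1.1]
```

Stopped 13 mm above the washer, and a small spiral search didn't free it. This key is wrong, so it goes back.

Request:
play_rows([
  [0.1, [0, 0, -20], 0],
  [0.1, [0, 0, -42], 0],
  [0.1, [0, 0, -42], 0],
  [0.1, [0, 0, -42], 0],
], squeeze=30)

```text
time: 6.42
tool_pos: [0.5241, -0.225, 0.1847]
orientation: [0.14, 0.99, -0.0, 0.001]
force: [-0.2, -0.6, -3.0]
opening: 0.17
grip_force: 30.0
```

```bash
python3 go.py 557 131 186 -16.1;python3 rel.py
```

```text
t 6.42 pos [ 524.1 -225.   184.7] keyyaw -16.14 F [-0.2 -0.6 -3. ] M [ 0.04  0.03 -0.03] open 0.17 grip 30.0
tilt [-2.2e-03 -5.0e-04 -1.0e+00] shift [ 67.4 351.1  -1.6] turn -0.0008 q6 -1.78
nut (array([ 524.95623141, -226.56562965]), 35, np.float64(0.9723416460575467)) bell (array([ 524.05525529, -226.50798427]), 237, np.float64(0.9526311729191916)) tcp [ 524.1 -225.   184.7] lowest [0.1293 0.135 ]
bell-nut [-0.9  0.1] bell-tcp [-0.1 -1.6]
```

Request:
play_rows([
  [0.1, [67, 351, 0], 0],
  [0.1, [67, 351, 0], 0],
  [0.1, [67, 351, 0], 0],
  [0.1, [67, 351, 0], 0],
  [0.1, [67, 351, 0], 0],
  [0.1, [67, 351, 0], 0],
  [0.1, [67, 351, 0], 0],
  [0.1, [67, 351, 0], 0],
  [0.1, [67, 351, 0], 0],
  [0.1, [67, 351, 0], 0],
  [0.1, [67, 351, 60], 0],
  [0.1, [67, 351, 100], 0],
])

```text
time: 7.47
tool_pos: [0.5576, 0.1315, 0.1002]
orientation: [0.14, 0.99, 0.0, 0.002]
force: [0.4, 0.3, -3.2]
opening: 0.168
grip_force: 30.0
```

```bash
python3 go.py 557 131 58.5 -16.1
```

```text
t 7.47 pos [557.6 131.5 100.2] keyyaw -16.08 F [ 0.4  0.3 -3.2] M [0.   0.03 0.  ] open 0.168 grip 30.0
tilt [-0.0032  0.0013 -1.    ] shift [ 0.6 -0.7 41.7] turn 0.0003 q6 -1.14
```

Request:
play_rows([
  [0.1, [0, 0, 5], 0],
  [0.1, [0, 0, 5], 0],
  [0.1, [0, 0, 5], 0],
])

```text
time: 7.72
tool_pos: [0.5575, 0.1308, 0.0967]
orientation: [0.141, 0.99, 0.0, 0.0]
force: [0.0, -0.3, -2.3]
opening: 0.169
grip_force: 30.0
```

Request:
play_rows([
  [0.1, [0, 0, 20], 0],
  [0.1, [0, 0, 34], 0],
  [0.1, [0, 0, 37], 0],
  [0.1, [0, 0, 38.5], 0],
  [0.1, [0, 0, 38.5], 0],
  [0.1, [0, 0, 38.5], 0],
])

```text
time: 8.22
tool_pos: [0.5579, 0.1311, 0.0589]
orientation: [0.14, 0.99, 0.0, 0.001]
force: [0.4, -0.2, -3.3]
opening: 0.171
grip_force: 30.0
```

Request:
play_rows([
  [0.1, [0, 0, 1], 0],
  [0.1, [0, 0, 1.5], 0],
  [0.1, [0, 0, 1.5], 0],
  [0.1, [0, 0, 1.5], 0],
])

```text
time: 8.55
tool_pos: [0.5579, 0.1312, 0.0582]
orientation: [0.14, 0.99, 0.0, 0.001]
force: [-6.4, -0.6, 15.1]
opening: 0.173
grip_force: 30.0
```

Request:
play_rows([
  [0.3, [0, 0, -0.5], 0],
  [0.5, [0, 0, -0.5], 0],
  [0.5, [0, 0, -0.5], 0],
  [0.5, [0, 0, -0.5], 0],
  [0.5, [0, 0, -30], 0],
  [0.5, [0, 0, -65], 0],
  [0.5, [0, 0, -80], 0],
  [0.5, [0, 0, -80], 0],
])

```text
time: 9.22
tool_pos: [0.5588, 0.1314, 0.1395]
orientation: [0.14, 0.99, 0.001, 0.003]
force: [-0.2, 0.6, 0.4]
opening: 0.496
grip_force: 0.0
```

```bash
python3 go.py 563.5 242 140 -12.3; python3 - <<'E'
from h import *
for n in("top","scene"):
    p,d=arm.capture(n); C=cloud(n,d); x,y,z=np.moveaxis(C,2,0)
    m=(d>0)&(x>.48)&(x<.64)&(y>.08)&(y<.4)&(z>.083)&(z<.094)
    k,l,st,ce=cv2.connectedComponentsWithStats(m.astype(np.uint8),connectivity=4); print(n)
    for i in range(1,k):
        if st[i,4]>15: print([np.round(a,1) for a in cv2.minAreaRect(C[l==i][:,:2].astype(np.float32)*1000)],st[i,4],np.median(C[l==i][:,2]))
E
```

```text
t 9.22 pos [558.8 131.4 139.5] keyyaw -16.14 F [-0.2  0.6  0.4] M [-0.05  0.02 -0.03] open 0.496 grip 0.0
tilt [-0.0055  0.0025 -1.    ] shift [ 26.3 107.6  -0.4] turn -0.0671 q6 -1.14
top
scene
[array([550. , 328.6]), array([19.9, 38.6]), np.float64(77.2)] 72 0.0898719810358154
[array([565.6, 242.9]), array([17.3, 41.5]), np.float64(76.4)] 73 0.08845885352037186
[array([557.5, 128.3]), array([16.9, 41.1]), np.float64(72.8)] 69 0.08826141598698911
```

Key 1 is standing. Next is key 2.

Request:
play_rows([
  [0.5, [26, 107.5, 0], -0.06],
  [0.5, [26, 107.5, 0], -0.06],
  [0.5, [26, 107.5, 0], -0.06],
  [0.5, [26, 107.5, 0], -0.06],
  [0.5, [26, 107.5, 0], -0.06],
  [0.5, [26, 107.5, 30], -0.06],
  [0.5, [26, 107.5, 30], -0.06],
  [0.5, [26, 107.5, 30], -0.06],
])

```text
time: 9.98
tool_pos: [0.5608, 0.2402, 0.1042]
orientation: [0.111, 0.994, -0.001, -0.002]
force: [-0.0, -0.2, -0.1]
opening: 0.495
grip_force: 0.0
```

```bash
python3 go.py 563.5 242 58 -12.5
```

```text
t 9.98 pos [560.8 240.2 104.2] keyyaw -12.76 F [-0.  -0.2 -0.1] M [0.   0.04 0.01] open 0.495 grip 0.0
tilt [ 0.0037 -0.0024 -1.    ] shift [-2.4  2.5 46.2] turn -0.0046 q6 -1.02
```

Request:
play_rows([
  [0.5, [-2, 2, 30], 0],
  [0.5, [-2, 2, 46], 0],
  [0.5, [-2, 2, 46], 0],
  [0.5, [-2, 2, 46], 0],
  [0.5, [-2, 2, 46], 0],
  [0.1, [-2, 2, 46], 0],
  [0.1, [-2, 2, 46], 0],
  [0.1, [-2, 2, 46], 0],
  [0.1, [-2, 2, 46], 0],
  [0.1, [-2, 2, 46], 0],
  [0.1, [-2, 2, 46], 0],
], squeeze=30)

```text
time: 10.9
tool_pos: [0.5643, 0.2432, 0.0599]
orientation: [0.111, 0.994, 0.0, 0.0]
force: [-0.2, 0.4, 1.1]
opening: 0.17
grip_force: 30.0
```

```bash
python3 go.py 525 -225 58 -16.1
```

```text
t 10.9 pos [564.3 243.2  59.9] keyyaw -12.71 F [-0.2  0.4  1.1] M [ 0.02  0.03 -0.05] open 0.17 grip 30.0
tilt [-2.e-04  2.e-04 -1.e+00] shift [ -64.6 -465.4    1.8] turn 0.0592 q6 -1.02
```

Request:
play_rows([
  [0.1, [0, 0, -40], 0],
  [0.1, [0, 0, -80], 0],
  [0.1, [0, 0, -127], 0],
  [0.1, [0, 0, -127], 0],
  [0.1, [-65, -465, -127], 0.059],
  [0.1, [-65, -465, -127], 0.059],
  [0.1, [-65, -465, -127], 0.059],
  [0.1, [-65, -465, -127], 0.059],
  [0.1, [-65, -465, -127], 0.059],
  [0.1, [-65, -465, -127], 0.059],
  [0.1, [-65, -465, -127], 0.059],
  [0.1, [-65, -465, -127], 0.059],
])

```text
time: 11.9
tool_pos: [0.5356, -0.0909, 0.186]
orientation: [0.14, 0.99, 0.0, -0.001]
force: [1.4, -0.6, -2.9]
opening: 0.168
grip_force: 30.0
```

```bash
python3 go.py 525 -225 187 -16.1
```

```text
t 11.9 pos [535.6 -90.9 186. ] keyyaw -16.08 F [ 1.4 -0.6 -2.9] M [-0.02 -0.13  0.04] open 0.168 grip 30.0
tilt [ 1.4e-03 -1.0e-04 -1.0e+00] shift [ -27.  -131.8   -1.1] turn 0.0003 q6 -1.54
```

Request:
play_rows([
  [0.1, [-27, -131, 0], 0],
  [0.1, [-27, -131, 0], 0],
  [0.1, [-27, -131, 0], 0],
  [0.1, [-27, -131, 0], 0],
  [0.1, [-27, -131, 0], 0],
  [0.1, [-27, -131, 0], 0],
  [0.1, [-27, -131, 0], 0],
])

```text
time: 12.48
tool_pos: [0.5261, -0.2213, 0.1862]
orientation: [0.14, 0.99, 0.0, -0.001]
force: [-0.2, 0.1, -3.6]
opening: 0.171
grip_force: 30.0
```

```bash
sed -i 's/-.0542/-float(sys.argv[2])/' rel.py; python3 go.py 525 -225 187 -16.1; python3 rel.py -16.1 .0559;python3 rel.py -16.1 .0559
```

```text
t 12.48 pos [ 526.1 -221.3  186.2] keyyaw -16.05 F [-0.2  0.1 -3.6] M [ 0.   -0.06 -0.02] open 0.171 grip 30.0
tilt [ 1.2e-03  5.0e-04 -1.0e+00] shift [ 0.1 -3.9 -0.8] turn 0.0009 q6 -1.77
nut (array([ 524.95623141, -226.56562965]), 35, np.float64(0.9723416460575467)) bell (array([ 525.67114838, -222.58380431]), 247, np.float64(0.9005291254331159)) tcp [ 526.1 -221.3  186.2] lowest [0.1284 0.1345]
bell-nut [0.7 4. ] bell-tcp [-0.5 -1.3]
nut (array([ 524.95623141, -226.56562965]), 35, np.float64(0.9723416460575467)) bell (array([ 525.91645418, -222.49896594]), 240, np.float64(0.8460121918175222)) tcp [ 526.3 -221.1  186.4] lowest [0.1295 0.1348]
bell-nut [1.  4.1] bell-tcp [-0.4 -1.4]
```

Request:
play_rows([
  [0.1, [-0.3, -4.2, 0], 0],
  [0.1, [-0.3, -4.2, 15], 0],
  [0.1, [-0.3, -4.2, 30], 0],
  [0.1, [-0.3, -4.2, 34], 0],
  [0.1, [-0.3, -4.2, 36], 0],
  [0.1, [-0.3, -4.2, 36], 0],
])

```text
time: 13.08
tool_pos: [0.5255, -0.2264, 0.1509]
orientation: [0.14, 0.99, 0.0, -0.0]
force: [-0.2, -0.1, -2.7]
opening: 0.173
grip_force: 30.0
```

Request:
play_rows([
  [0.1, [0, 0, 1.5], 0],
  [0.1, [0, 0, 3], 0],
  [0.1, [0, 0, 4.5], 0],
  [0.1, [0, 0, 6], 0],
  [0.1, [0, 0, 6], 0],
])

```text
time: 13.5
tool_pos: [0.5254, -0.2266, 0.1447]
orientation: [0.14, 0.99, 0.0, -0.0]
force: [0.2, 0.5, -4.1]
opening: 0.169
grip_force: 30.0
```

```bash
python3 go.py 525 -225 133.9 -16.1; python3 rel.py -16.1 .0559
```

```text
t 13.5 pos [ 525.4 -226.6  144.7] keyyaw -16.09 F [ 0.2  0.5 -4.1] M [ 0.01 -0.02  0.  ] open 0.169 grip 30.0
tilt [ 2.e-04  0.e+00 -1.e+00] shift [ 0.8  1.4 10.8] turn 0.0002 q6 -1.78
nut (array([ 524.95623141, -226.56562965]), 35, np.float64(0.9723416460575467)) bell (array([ 524.9050374 , -227.87489622]), 229, np.float64(0.896519006683241)) tcp [ 525.4 -226.6  144.7] lowest [0.1041 0.109 ]
bell-nut [-0.1 -1.3] bell-tcp [-0.5 -1.3]
```

Request:
play_rows([
  [0.1, [0, 0.6, 1.5], 0],
  [0.1, [0, 0.6, 3], 0],
  [0.1, [0, 0.6, 4.5], 0],
  [0.1, [0, 0.6, 6], 0],
  [0.1, [0, 0.6, 6], 0],
])

```text
time: 13.97
tool_pos: [0.5255, -0.2259, 0.1384]
orientation: [0.14, 0.99, 0.0, -0.0]
force: [0.1, 0.4, -3.4]
opening: 0.171
grip_force: 30.0
```

Still no contact at 4.5 mm above the washer, so this key fits. I'll keep lowering it until it lands on the washer.

Request:
play_rows([
  [0.1, [0, 0, 1.5], 0],
  [0.1, [0, 0, 3], 0],
  [0.1, [0, 0, 4], 0],
  [0.1, [0, 0, 5], 0],
  [0.1, [0, 0, 5], 0],
  [0.1, [0, 0, 5], 0],
])

```text
time: 14.47
tool_pos: [0.5257, -0.226, 0.1339]
orientation: [0.14, 0.99, -0.0, 0.0]
force: [0.1, 0.9, -0.8]
opening: 0.169
grip_force: 30.0
```

```bash
python3 go.py 525 -225 133.9 -16.1; python3 rel.py -16.1 .0559
```

```text
t 14.47 pos [ 525.7 -226.   133.9] keyyaw -16.09 F [ 0.1  0.9 -0.8] M [0.04 0.02 0.01] open 0.169 grip 30.0
tilt [-3.e-04 -0.e+00 -1.e+00] shift [1.  0.8 0. ] turn 0.0002 q6 -1.78
nut (array([ 524.95623141, -226.56562965]), 35, np.float64(0.9723416460575467)) bell (array([ 525.13615642, -227.33056277]), 219, np.float64(0.9956891837735935)) tcp [ 525.7 -226.   133.9] lowest [0.1041 0.1079]
bell-nut [ 0.2 -0.8] bell-tcp [-0.6 -1.3]
```

Touching at the expected height. I'll press on slightly to confirm, then take a final look.

Request:
play_rows([
  [0.1, [0, 0, 1], 0],
  [0.1, [0, 0, 1], 0],
  [0.1, [0, 0, 1], 0],
  [0.1, [0, 0, 1], 0],
  [0.1, [0, 0, 1], 0],
  [0.1, [0, 0, 1], 0],
])

```text
time: 15.02
tool_pos: [0.5258, -0.2261, 0.1339]
orientation: [0.14, 0.99, -0.0, 0.0]
force: [-3.0, 2.4, 8.8]
opening: 0.171
grip_force: 30.0
```

```bash
python3 go.py 525 -225 133.9 -16.1; python3 - <<'E'
from h import *
p,d=arm.capture("scene"); cv2.imwrite("pics/fin.png",cv2.resize(p[100:300,140:440,::-1],(780,520),interpolation=cv2.INTER_CUBIC))
E
```

```text
t 15.02 pos [ 525.8 -226.1  133.9] keyyaw -16.08 F [-3.   2.4  8.8] M [ 0.35  0.71 -0.04] open 0.171 grip 30.0
tilt [-8.e-04 -2.e-04 -1.e+00] shift [ 1.1  0.8 -0. ] turn 0.0003 q6 -1.78
```

View pics/fin.png

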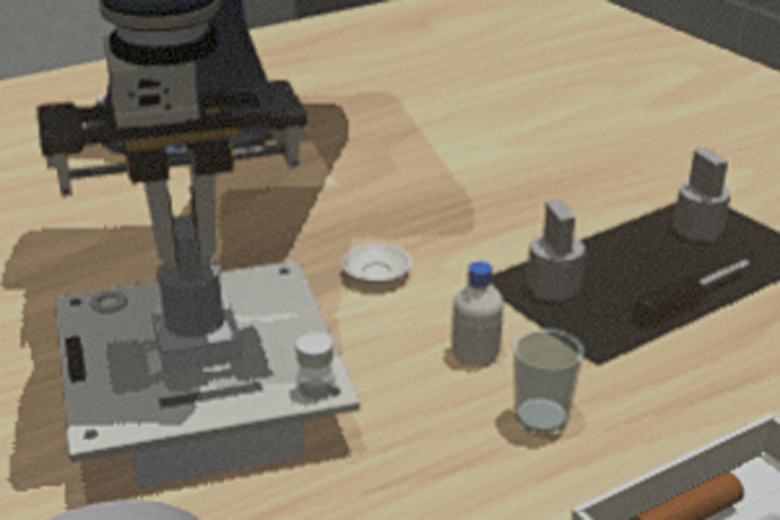

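The crop shows the gripped key down on the washer at (190,300). The other two keys stand on the mat at (557,255) and (703,200), and the bystanders haven't moved.

```bash
python3 -c "
from workcell import arm
print(arm.sign_off())"
```

```text
the job is handed in; nothing more can be done
None
```

The middle key of the row fits: it is fully home on the nut and still gripped, the other two keys stand upright on the mat (one tried and rejected, one never needed), and the job is handed in at about 15 s (no verdict was shown).

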